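# Load the last vial and lift the sample carrier level

## Task

Take the vial from the balance pan and stand it, gently and all the way down, in the empty bore of the grey sample carrier, and let go of it. Then lift the loaded carrier by its handle at least 10 cm clear of the bench and hold it there level and steady for three seconds, finishing with it still held in the air. Leave the other vials in their bores, and do not disturb the bottle, the jar and the brass weight.

Things in the scene. Friction and masses are not known exactly. Their poses are not given: they have to be found in the camera images.
- carrier: grey plastic carrier loose on the bench, 0.3 to 0.5 kg: block 170 (x) x 130 (y) x 36 high, four upright blind bores at (+-56, +-36) mm, 31 wide, 30 deep, 2 mm lead-in, floor 6 mm above the underside; T handle at its middle. The bore at (+56, +36) is empty, the others hold vials. Origin: centre of the underside; z up. Any yaw. Fully loaded it balances at the handle.
- empty_bore (a point): centre of the floor of the carrier's empty bore, at (+56, +36, 6) mm in the carrier's frame; the bore's mouth is 30 mm above this point
- carrier_grip (a point): middle of the handle's grip bar, at (0, 0, 120) mm in the carrier's frame. The bar is 14 mm thick along the carrier's x, 80 long along its y, 28 high (106 to 134 mm above the underside), on a stem 12 (x) x 34 (y) mm. Seated vials end 96 mm above the underside.
- vial: the vial to load: amber glass, 28 mm diameter and 66 mm high to the shoulder, then a black cap 26 mm in diameter from 72 to 90 mm (its top), about 60 g; stands upright on the balance pan. Origin: centre of its underside; z up along it.
- vial_b: amber sample vial, standing, identical to vial; already stands in the carrier's bore at carrier (-56, +36) mm. Origin: centre of its underside; z up along it.
- vial_c: amber sample vial, standing, identical to vial; already stands in the carrier's bore at carrier (-56, -36) mm. Origin: centre of its underside; z up along it.
- vial_d: amber sample vial, standing, identical to vial; already stands in the carrier's bore at carrier (+56, -36) mm. Origin: centre of its underside; z up along it.
- balance: white laboratory balance fixed to the bench, 210 (x) x 160 (y) x 50 mm high, display towards its -x end; round steel pan 116 mm in diameter centred at (+30, 0) mm, its top 62 mm above the bench. Origin: centre of the underside. Does not move.
- bottle: bystander: white capped plastic bottle, 68 mm diameter, 170 mm high, standing loose. Origin: centre of its underside.
- jar: bystander: glass jar with red lid, 64 mm diameter, 85 mm high, standing loose. Origin: centre of its underside.
- weight: bystander: brass calibration weight with a knob on top, 38 mm diameter, 55 mm high, standing loose. Origin: centre of its underside.
Not all that is in view belongs to the job. Several things have the shape of the carrier; the one meant has the colours described above. What is shaped like the vial but green is not meant.

How it is judged:
By the outcome, as a careful person would: the job done as asked, in the order asked, and still so for the second after the job is handed in, while the arm keeps its last pose, push and grip.
It also fails if it takes over 58 s, if anything falls off the work surface, if the arm or the gripper's body presses on something with over 40 N, if the wrist force passes 120 N, or if a joint passes its speed limit or range.

## Robot

A 6-joint arm with a two-finger parallel gripper is mounted at the origin on the work surface. World frame = base frame: x ahead of the robot, y to its left, z up, the work surface at z = 0. Lengths are in m, angles in rad, forces in N, time in s.
With the tool pointing down it reaches from about 0.375 to 0.9 m from the base axis. Payload 3.1 kg.
Tool frame: the origin (TCP) lies between the finger pads; the fingertips stand manip.finger_overhang ahead of it and the grasp point (between the pads) lies 5 mm behind it (manip.finger_overhang is the distance from the TCP to the fingertips, in m); z points along the fingers, y is the line along which they close (so a half turn about z gives the same grasp; the last joint's range is limited). The gripper opens to 85 mm and grips with 20 to 120 N. Pads are 22 mm wide; open, the fingers measure 114 mm over their backs; the gripper's body (76 mm by 85 mm) begins 54 mm behind the grasp point. The pads swing forward as they close: fully open they stand 13 mm farther back than shut.
Start: joints at [1.054, 0.527, 1.433, -0, 1.181, -0.178], TCP at [0.208, 0.589, 0.245] pointing down, gripper open.
Joint ranges: [-3.08, 3.08], [-0.75, 2.2], [0.22, 2.44], [-1.43, 4.57], [0, 2.65], [-2.85, 2.85]. Speed limits (rad/s): [2.79, 2.79, 3.14, 3.14, 3.14, 3.14].

## Interface

Orientations are given as a unit quaternion [x, y, z, w].
In Python, from station import manip gives the robot as it stands.
- The arm moves only by the tool drive_tool, never from a script. Its argument "plan" is a list of rows, each a list of 7 numbers: the shift along the tool's x, y, z in m, then the turn, a rotation vector about the tool's x, y, z in degrees, then the opening, from -1 (shut) to 1 (fully open). In form: [[x, y, z, wx, wy, wz, gripper], ...]. A call has 1 to 10 rows; each row shifts and turns the commanded pose from where the row before left it, along the tool's axes as they then stand; what a row does not reach is not made up. A row lasts 1/10 s, in which the tool goes at most 50 mm and 8.59 degrees, less where a joint would pass 70% of its speed; a pose out of reach is approached as far as the arm can. A call is refused whole if a number of a shift passes 0.05 or a number of a turn 8.59, either way. A call with a gripper value outside its range is refused whole. The fingers move at their own pace and stop on an object; "newtons" is the grip in N (left out, the last holds). Time passes only in rows, so rows that do not move let the fingers close. It gives the time, the measured TCP pose, the force, the opening and the grip force at its end, in the units of the state.
- manip.sense(): the state, without advancing time (a new reading comes with each control period).
- manip.snapshot(name): name is "scene" or "top" or "wrist"; returns a dict with "image" (384x512x3 uint8, red, green, blue), "z_map" (384x512 float32, m along the optical axis (not along the pixel's ray), 0 where there is no reading), "fov_y" (degrees; the focal length in pixels is half the picture's height over the tangent of half this angle, whatever the lens; pixels are square), "cx", "cy" (the principal point, pixels), "extrinsics" (4x4, takes a point from camera to world coordinates); the wrist camera has in their place "mount" (4x4, takes a point from camera to tool coordinates, whose origin is the TCP and whose axes are the flange's). Camera axes: x right, y up, looking along -z (the intrinsics and any distortion apply to the point x, -y, -z); pixel columns grow to the right and rows downward; lengths in m; the calibration is good to about 2 mm. A picture is of the moment at which its call begins: read the wrist's pose just before it.
- manip.sign_off(): hands the job in; it is judged then, once.
The state is a dict: "t": time; "q": joint angles; "qd": joint speeds; "tau": joint torques, N m; "tcp_pos": TCP position; "tool_rot": TCP orientation; "force": force on the tool from outside, world axes, zero at the start; "ft_torque": the same for the moment, N m; "finger_gap": opening from 0.0 (shut) to 1.0 (fully open); "gripper_force": force on a finger pad.
Only numpy, scipy, OpenCV 4.12 (cv2) and the standard library are available. Lean on these libraries where they do the work, as an engineer would, in place of code of your own. Each camera call takes 0.05 s, during which the arm holds its last target. There are 200 camera calls.

## Working session

There is one attempt and no reset: what is moved stays moved. The work goes in short steps, Python scripts to look and compute and a tool call to move; the robot and the scene stay as the last step left them, time stands still between calls to the robot, and variables do not carry over. Pictures are saved under pics/ and viewed, at most 10 in all, crops included, and the job is handed in when it is done.

Besides the shell and the picture viewer there is one more tool, called after "Emit:" by a JSON object that holds its "name" and its "arguments", one argument or row to a line. drive_tool: Moves the arm, as the interface text tells. Its arguments: {"type":"object","properties":{"plan":{"type":"array"},"newtons":{"type":"number"}},"required":["plan"]}

```bash
ls; mkdir -p pics; cat > h.py <<'E'
import numpy as np, cv2
from station import manip
def snap(n):
    s=manip.sense(); d=manip.snapshot(n)
    if 'mount' in d:
        from scipy.spatial.transform import Rotation as R
        T=np.eye(4);T[:3,:3]=R.from_quat(s['tool_rot']).as_matrix();T[:3,3]=s['tcp_pos']
        d['extrinsics']=T@np.array(d['mount'])
    d['extrinsics']=np.array(d['extrinsics'])
    d['f']=d['image'].shape[0]/2/np.tan(np.radians(d['fov_y'])/2)
    return d
def ray(d,u,v):
    E=d['extrinsics'];p=E[:3,:3]@np.array([(u-d['cx'])/d['f'],-(v-d['cy'])/d['f'],-1.0])
    return E[:3,3],p
def onplane(d,u,v,z):
    o,p=ray(d,u,v);return o+p*(z-o[2])/p[2]
def cloud(d):
    h,w=d['z_map'].shape;u,v=np.meshgrid(np.arange(w),np.arange(h));z=d['z_map']
    P=np.stack([(u-d['cx'])/d['f']*z,-(v-d['cy'])/d['f']*z,-z],-1)
    E=d['extrinsics'];return P@E[:3,:3].T+E[:3,3]
def tri(d1,p1,d2,p2):
    A=[];b=[]
    for d,p in((d1,p1),(d2,p2)):
        o,r=ray(d,*p);r=r/np.linalg.norm(r);M=np.eye(3)-np.outer(r,r);A.append(M);b.append(M@o)
    return np.linalg.lstsq(np.vstack(A),np.hstack(b),rcond=None)[0]
E
python3 - <<'E'
from h import *
ims=[]
for n in("scene","top","wrist"):
    d=snap(n);print(n,[k for k in d if k not in('image','z_map')],d['fov_y'],d['cx'],d['cy'],d['extrinsics'].round(3).tolist())
    np.save(n+'.npy',d,allow_pickle=True)
    cv2.imwrite(f'pics/{n}0.png',d['image'][...,::-1])
    print({k:d[k] for k in d if k not in('image','z_map','extrinsics','mount')})
print(manip.finger_overhang, manip.sense())
E
```

```text
pics
scene ['fov_y', 'cx', 'cy', 'extrinsics', 'f'] 48.73757311964603 260.18714379073805 189.3343328044909 [[-0.552, -0.674, 0.491, 1.095], [0.834, -0.449, 0.321, 0.39], [0.003, 0.587, 0.81, 0.995], [0.0, 0.0, 0.0, 1.0]]
{'fov_y': 48.73757311964603, 'cx': 260.18714379073805, 'cy': 189.3343328044909, 'f': np.float64(423.8753031131286)}
top ['fov_y', 'cx', 'cy', 'extrinsics', 'f'] 50.20376110519057 257.73776813344745 195.35144021874586 [[0.022, 0.996, -0.09, 0.504], [-1.0, 0.023, 0.009, 0.052], [0.011, 0.09, 0.996, 1.062], [0.0, 0.0, 0.0, 1.0]]
{'fov_y': 50.20376110519057, 'cx': 257.73776813344745, 'cy': 195.35144021874586, 'f': np.float64(409.8410921812433)}
wrist ['fov_y', 'cx', 'cy', 'mount', 'extrinsics', 'f'] 62.2309247427649 257.5810469004962 196.35975247514196 [[0.331, -0.909, -0.253, 0.143], [0.943, 0.319, 0.091, 0.613], [-0.002, -0.269, 0.963, 0.373], [0.0, 0.0, 0.0, 1.0]]
{'fov_y': 62.2309247427649, 'cx': 257.5810469004962, 'cy': 196.35975247514196, 'f': np.float64(318.0879202108151)}
0.014 {'t': 0.15, 'q': array([ 1.05347052e+00,  5.28221856e-01,  1.43362469e+00,  5.15836588e-06,
        1.18137018e+00, -1.78514537e-01]), 'qd': array([-0.00141303, -0.00324566, -0.00385442,  0.00023881, -0.00234262,
        0.00108966]), 'tau': array([ 1.18997574e-03, -4.42744589e+01, -1.78278065e+01, -2.25257140e-04,
        5.67117735e-03,  2.12734312e-05]), 'tcp_pos': array([0.20744519, 0.58901377, 0.24457198]), 'tool_rot': array([ 1.68597435e-01,  9.85684658e-01, -7.62567586e-04, -2.79100224e-04]), 'force': array([ 0.86359621, -0.34523003,  0.17520782]), 'ft_torque': array([-0.03164025,  0.03967352, -0.00725984]), 'gripper_force': 0.0, 'finger_gap': 1.0022494458506743}
```

View pics/top0.png

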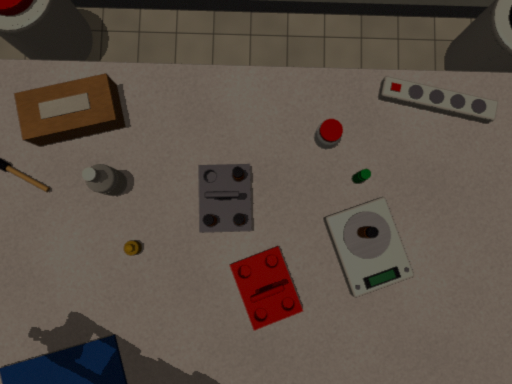

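View pics/scene0.png

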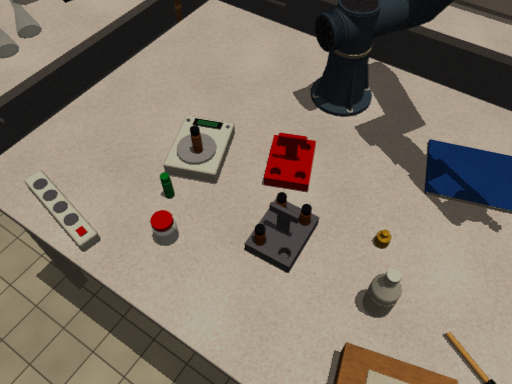

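The top view shows the grey carrier at about (225,198) with its empty bore at (210,176), and a red decoy at (266,288). The vial on the pan is at (368,232). The scene view confirms this: vial at (196,138), empty bore at (283,252).

```bash
cat > m.py <<'E'
from h import *
D={n:np.load(n+'.npy',allow_pickle=True).item() for n in('scene','top')}
box={'top':{'car':(190,155,262,240),'vial':(345,215,392,255)},'scene':{'car':(240,188,325,272),'vial':(183,118,212,162)}}
for n,d in D.items():
    C=cloud(d); im=d['image'].astype(int)
    print(n,'zvalid',(d['z_map']>0).mean(),'bench z',np.median(C[150:200,300:330,2]) if n=='top' else '')
    for k,(a,b,c,e) in box[n].items():
        P=C[b:e,a:c].reshape(-1,3);I=im[b:e,a:c].reshape(-1,3)
        P=P[d['z_map'][b:e,a:c].ravel()>0] 
        hist=np.histogram(P[:,2],bins=np.arange(-.01,.18,.004));print(k,[(round(float(x),3),int(y)) for y,x in zip(*hist) if y>5])
        if k=='car':
            for lo,hi in((.030,.042),(.126,.14),(.088,.102)):
                Q=P[(P[:,2]>lo)&(P[:,2]<hi)]
                if len(Q)>5: print(lo,len(Q),Q.mean(0).round(4),np.median(Q[:,2]),cv2.minAreaRect((Q[:,:2]*1000).astype(np.float32)))
                if lo==.088:
                    lab=cv2.connectedComponentsWithStats((((C[b:e,a:c,2]>lo)&(C[b:e,a:c,2]<hi))*255).astype(np.uint8))
                    for i in range(1,lab[0]):
                        m=lab[1]==i
                        if m.sum()>5: print('  blob',m.sum(),C[b:e,a:c][m].mean(0).round(4),(lab[3][i]+[a,b]).round(1))
        else:
            for lo,hi in((.145,.16),(.07,.12),(.056,.066)):
                Q=P[(P[:,2]>lo)&(P[:,2]<hi)]
                if len(Q)>5: print(lo,len(Q),Q.mean(0).round(4),np.median(Q[:,2]),cv2.minAreaRect((Q[:,:2]*1000).astype(np.float32)))
# enlarged crops
t=D['top']['image'][150:245,185:400];s=D['scene']['image'][110:275,170:330]
t=cv2.resize(t,None,fx=3.5,fy=3.5,interpolation=cv2.INTER_CUBIC)
cv2.imwrite('pics/topcrop.png',np.clip(t.astype(float)*1.6,0,255).astype(np.uint8)[...,::-1])
s=cv2.resize(s,None,fx=3.5,fy=3.5,interpolation=cv2.INTER_CUBIC)
cv2.imwrite('pics/scenecrop.png',np.clip(s.astype(float)*1.6,0,255).astype(np.uint8)[...,::-1])
E
python3 m.py
```

```text
scene zvalid 0.9960835774739584 bench z 
car [(-0.01, 7), (-0.006, 578), (-0.002, 2645), (0.002, 578), (0.006, 108), (0.01, 59), (0.014, 66), (0.018, 49), (0.022, 67), (0.026, 63), (0.03, 343), (0.034, 1315), (0.038, 256), (0.042, 29), (0.046, 25), (0.05, 30), (0.054, 32), (0.058, 27), (0.062, 29), (0.066, 34), (0.07, 56), (0.074, 37), (0.078, 32), (0.082, 39), (0.086, 37), (0.09, 54), (0.094, 172), (0.098, 37), (0.102, 12), (0.106, 9), (0.11, 21), (0.114, 28), (0.118, 28), (0.122, 28), (0.126, 31), (0.13, 103), (0.134, 53)]
0.03 1914 [0.6062 0.1392 0.0358] 0.03589423151242832 ((590.4027099609375, 129.88954162597656), (172.6547393798828, 131.56903076171875), 2.8865857124328613)
0.126 187 [0.5923 0.131  0.1322] 0.1323839995518219 ((591.3175659179688, 130.14993286132812), (16.11278533935547, 79.11056518554688), 2.151416301727295)
0.088 284 [0.579  0.1202 0.0952] 0.09565479545684458 ((590.9298706054688, 130.27066040039062), (137.0315704345703, 95.68575286865234), 2.3658924102783203)
  blob 76 [0.5382 0.0922 0.0951] [281.8 196.6]
  blob 83 [0.535  0.1641 0.0952] [306.6 208.6]
  blob 39 [
[... 1976 characters left out ...]
l [(0.046, 78), (0.05, 162), (0.054, 16), (0.058, 385), (0.062, 945), (0.066, 71), (0.07, 6), (0.078, 6), (0.086, 6), (0.098, 6), (0.106, 8), (0.118, 8), (0.126, 14), (0.13, 8), (0.138, 6), (0.146, 8), (0.15, 77), (0.154, 26)]
0.145 113 [ 0.5108 -0.2112  0.1526] 0.1526915427669786 ((510.8017272949219, -212.50875854492188), (22.164703369140625, 26.11493682861328), 1.0204200744628906)
0.07 62 [ 0.5101 -0.2013  0.0953] 0.09688099259664479 ((508.3439636230469, -204.1315155029297), (26.7818660736084, 11.372774124145508), 15.546265602111816)
0.056 1333 [ 0.5041 -0.2248  0.0629] 0.06292190831074096 ((505.3804626464844, -226.5120849609375), (94.80049133300781, 111.20236206054688), 1.265761137008667)
```

View pics/topcrop.png

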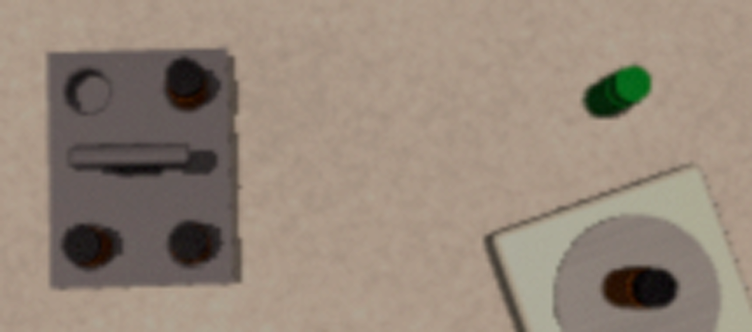

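The crop shows the grey carrier at yaw ≈ +2.8°, empty bore at top-left, three vials seated, and the target vial upright on the pan. Both views agree with the stated heights (36, 96, 134 and 152 mm). I'll align the tool with the carrier and take wrist views.

Emit:
{"name": "drive_tool", "arguments": {
  "plan": [
    [0, 0, -0.02, 0, 0, -7.4, 1],
    [0, 0, -0.02, 0, 0, -7.4, 1],
    [0, 0, -0.015, 0, 0, -7.4, 1],
    [-0.025, -0.033, 0, 0, 0, 0, 1],
    [-0.025, -0.033, 0, 0, 0, 0, 1],
    [-0.025, -0.033, 0, 0, 0, 0, 1],
    [-0.025, -0.033, 0, 0, 0, 0, 1],
    [-0.025, -0.033, 0, 0, 0, 0, 1],
    [-0.025, -0.033, 0, 0, 0, 0, 1],
    [-0.025, -0.033, 0, 0, 0, 0, 1]
  ]
}}

```text
t: 1.15
tcp_pos: [0.3944, 0.3658, 0.3001]
tool_rot: [-0.024, 1.0, -0.0, -0.0]
force: [0.1, -0.3, -0.2]
finger_gap: 1.003
gripper_force: 0.0
```

Emit:
{"name": "drive_tool", "arguments": {
  "plan": [
    [-0.025, -0.033, 0, 0, 0, 0, 1],
    [-0.025, -0.033, 0, 0, 0, 0, 1],
    [-0.025, -0.033, 0, 0, 0, 0, 1],
    [-0.025, -0.033, 0, 0, 0, 0, 1],
    [-0.025, -0.033, 0, 0, 0, 0, 1],
    [-0.025, -0.033, 0, 0, 0, 0, 1],
    [-0.025, -0.033, 0, 0, 0, 0, 1],
    [0, 0, 0, 0, 0, 0, 1],
    [0, 0, 0, 0, 0, 0, 1]
  ]
}}

```text
t: 2.05
tcp_pos: [0.5798, 0.1442, 0.2996]
tool_rot: [-0.023, 1.0, 0.0, -0.001]
force: [-0.1, -0.1, -0.3]
finger_gap: 1.002
gripper_force: 0.0
```

```bash
python3 - <<'E'
from h import *
s=manip.sense();print(s['t'],s['tcp_pos'],s['tool_rot'],s['q'])
d=snap('wrist');np.save('w1.npy',d,allow_pickle=True)
print(np.array(d['mount']).round(4))
cv2.imwrite('pics/w1.png',d['image'][...,::-1])
E
```

```text
2.05 [0.57976524 0.14420265 0.29962321] [-2.32378460e-02  9.99729596e-01  2.05900172e-04 -8.33567747e-04] [ 5.66722884e-02  4.34182654e-01  1.43825924e+00  4.89141723e-04
  1.27080324e+00 -1.56074887e+00]
[[ 1.000e-03  9.630e-01  2.695e-01  6.800e-02]
 [ 1.000e+00 -1.100e-03 -0.000e+00  8.000e-04]
 [ 3.000e-04  2.695e-01 -9.630e-01 -1.289e-01]
 [ 0.000e+00  0.000e+00  0.000e+00  1.000e+00]]
```

View pics/w1.png

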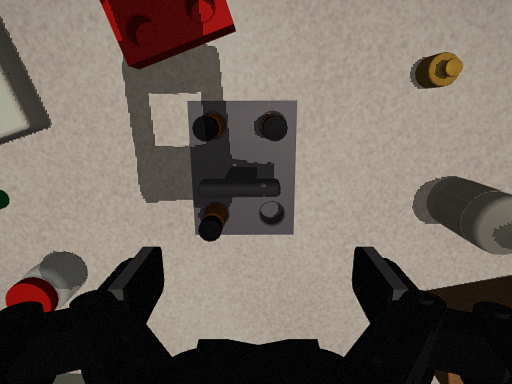

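The wrist view shows the grey carrier at about (243,168), empty bore at (272,212), the three vials, and the handle at (240,187).

```bash
cat > mc.py <<'E'
from h import *
def carrier(d,seed):
    C=cloud(d);Z=C[...,2];XY=C[...,:2]
    near=(np.hypot(XY[...,0]-.59,XY[...,1]-.128)<.13)
    m=near&(Z>.03)&(Z<.042);Q=C[m];r=cv2.minAreaRect((Q[:,:2]*1000).astype(np.float32));print('top',r,np.median(Q[:,2]))
    m=near&(Z>.128)&(Z<.14);Q=C[m]
    if len(Q)>10:print('bar',cv2.minAreaRect((Q[:,:2]*1000).astype(np.float32)),np.median(Q[:,2]))
    m=(near&(Z>.09)&(Z<.1)).astype(np.uint8);n,l,st,c=cv2.connectedComponentsWithStats(m)
    for i in range(1,n):
        if st[i,4]>40:print('cap',st[i,4],C[l==i].mean(0).round(4))
    # bore: low region inside the block
    u,v=seed;m=(Z<.028);m[:v-25]=0;m[v+25:]=0;m[:,:u-25]=0;m[:,u+25:]=0
    n,l,st,c=cv2.connectedComponentsWithStats(m.astype(np.uint8));i=l[v,u];mm=(l==i).astype(np.uint8)
    cn=max(cv2.findContours(mm,cv2.RETR_EXTERNAL,cv2.CHAIN_APPROX_NONE)[0],key=len)
    P=np.array([onplane(d,*p[0],.036) for p in cn])[:,:2]*1000
    print('bore low reg',mm.sum(),cv2.minEnclosingCircle(P.astype(np.float32)),cv2.fitEllipse(P.astype(np.float32)),'floor z',np.percentile(Z[mm>0],[10,50]))
if __name__=='__main__':
    carrier(np.load('w1.npy',allow_pickle=True).item(),(272,212))
    carrier(np.load('top.npy',allow_pickle=True).item(),(210,176))
E
python3 mc.py
```

```text
top ((589.5194702148438, 126.8145751953125), (169.71368408203125, 130.3414764404297), 2.931128740310669) 0.03639383824266851
bar ((588.3362426757812, 126.60519409179688), (13.226927757263184, 79.28229522705078), 2.5334856510162354) 0.13392662909626019
cap 510 [0.5348 0.0886 0.0962]
cap 491 [0.5312 0.1599 0.0963]
cap 60 [0.5832 0.1271 0.096 ]
cap 420 [0.6457 0.0943 0.0961]
bore low reg 377 ((641.3175048828125, 165.41558837890625), 14.822561264038086) ((641.5789794921875, 165.4218292236328), (27.302919387817383, 28.825374603271484), 16.881940841674805) floor z [0.00569128 0.00699207]
top ((589.8070068359375, 126.66087341308594), (170.2215576171875, 130.30445861816406), 2.8095288276672363) 0.03688509932784301
bar ((589.6724243164062, 126.84268951416016), (14.13012409210205, 77.5833511352539), 1.9458093643188477) 0.13397449859695132
cap 93 [0.647  0.0931 0.0963]
cap 87 [0.5318 0.159  0.0966]
cap 88 [0.5351 0.0875 0.0966]
bore low reg 110 ((643.6364135742188, 165.2672882080078), 15.222626686096191) ((643.3524169921875, 164.84341430664062), (26.942058563232422, 28.869314193725586), 16.587665557861328) floor z [0.00452609 0.00792014]
```

Emit:
{"name": "drive_tool", "arguments": {
  "plan": [
    [0.01, -0.035, 0, 0, 0, 0, 1],
    [0.01, -0.04, 0, 0, 0, 0, 1],
    [0.01, -0.04, 0, 0, 0, 0, 1],
    [0.01, -0.04, 0, 0, 0, 0, 1],
    [0.01, -0.04, 0, 0, 0, 0, 1],
    [0.01, -0.04, 0, 0, 0, 0, 1],
    [0.01, -0.04, 0, 0, 0, 0, 1],
    [0.01, -0.04, 0, 0, 0, 0, 1],
    [0, -0.03, 0, 0, 0, 0, 1],
    [0, 0, 0, 0, 0, 0, 1]
  ]
}}

```text
t: 3.1
tcp_pos: [0.5167, -0.2056, 0.3005]
tool_rot: [-0.023, 1.0, -0.001, 0.0]
force: [0.0, 0.3, 0.1]
finger_gap: 1.001
gripper_force: 0.0
```

```bash
cat > mv.py <<'E'
from h import *
d=snap('wrist');s=manip.sense();print(s['t'],s['tcp_pos'])
np.save('w2.npy',d,allow_pickle=True)
C=cloud(d);Z=C[...,2];near=np.hypot(C[...,0]-.512,C[...,1]+.21)<.06
for lo,hi in((.145,.16),(.07,.125)):
    m=near&(Z>lo)&(Z<hi);Q=C[m]
    if m.sum()>10:
        print(m.sum(),Q.mean(0),np.median(Q[:,2]),cv2.minEnclosingCircle((Q[:,:2]*1000).astype(np.float32)))
        if lo>.1:
            M=m.astype(np.uint8);cn=max(cv2.findContours(M,cv2.RETR_EXTERNAL,cv2.CHAIN_APPROX_NONE)[0],key=len)
            P=np.array([onplane(d,*p[0],.152) for p in cn])[:,:2]*1000;print('cap ellipse',cv2.fitEllipse(P.astype(np.float32)))
m=near&(Z>.055)&(Z<.07);print('pan',np.median(Z[m]))
cv2.imwrite('pics/w2.png',d['image'][...,::-1])
E
python3 mv.py
```

```text
3.15 [ 0.51643231 -0.20345563  0.30028643]
653 [ 0.50987601 -0.21198985  0.152208  ] 0.15235760873865367 ((510.48333740234375, -211.958984375), 12.884626388549805)
cap ellipse ((510.04144287109375, -211.96115112304688), (24.678403854370117, 25.82575035095215), 83.51803588867188)
170 [ 0.49919925 -0.21073518  0.09967574] 0.1005986915675188 ((505.3824157714844, -211.02874755859375), 12.814351081848145)
pan 0.062369216579240605
```

View pics/w2.png

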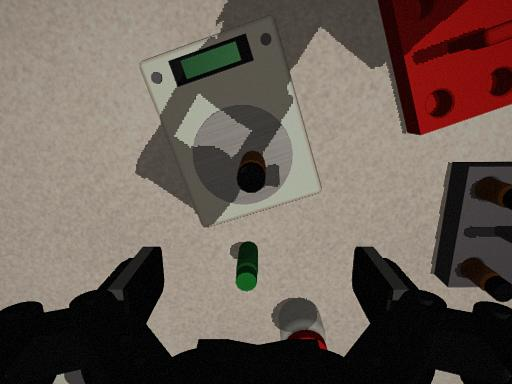

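The wrist view shows the vial cap at (251,175) on the pan, with the green vial and jar well clear of the fingers. Next I align, descend halfway and measure again.

Emit:
{"name": "drive_tool", "arguments": {
  "plan": [
    [0.006, -0.008, 0.02, 0, 0, 0, 1],
    [0, 0, 0.03, 0, 0, 0, 1],
    [0, 0, 0.03, 0, 0, 0, 0.6],
    [0, 0, 0.01, 0, 0, 0, 0.4],
    [0, 0, 0, 0, 0, 0, 0.4],
    [0, 0, 0, 0, 0, 0, 0.4],
    [0, 0, 0, 0, 0, 0, 0.4]
  ]
}}

```text
t: 3.85
tcp_pos: [0.5121, -0.2118, 0.2119]
tool_rot: [-0.025, 1.0, -0.001, 0.001]
force: [0.1, -0.5, 0.2]
finger_gap: 0.704
gripper_force: 0.0
```

```bash
python3 mv.py; python3 -c "
from h import *
s=manip.sense();print(s['tcp_pos'],s['tool_rot'],s['finger_gap'])"
```

```text
3.9 [ 0.51198871 -0.21192189  0.21187158]
1307 [ 0.50937457 -0.21201717  0.15202745] 0.15227500315653797 ((510.2796936035156, -211.98629760742188), 12.958889961242676)
cap ellipse ((509.6052551269531, -211.99798583984375), (24.92815399169922, 26.72987174987793), 89.39635467529297)
476 [ 0.49940302 -0.21229724  0.1004657 ] 0.10183836041552269 ((508.58343505859375, -212.02529907226562), 13.788934707641602)
pan 0.062412231024756654
[ 0.51198871 -0.21192189  0.21187158] [-2.46079928e-02  9.99695891e-01 -9.10008350e-04  1.32060529e-03] 0.7007751701441826
```

Emit:
{"name": "drive_tool", "arguments": {
  "plan": [
    [0.002, 0, 0.02, 0, 0, 0, 0.4],
    [0, 0, 0.03, 0, 0, 0, 0.4],
    [0, 0, 0.03, 0, 0, 0, 0.4],
    [0, 0, 0.02, 0, 0, 0, 0.4],
    [0, 0, 0, 0, 0, 0, 0.4],
    [0, 0, 0, 0, 0, 0, -0.2],
    [0, 0, 0, 0, 0, 0, -1],
    [0, 0, 0, 0, 0, 0, -1],
    [0, 0, 0, 0, 0, 0, -1],
    [0, 0, 0, 0, 0, 0, -1]
  ],
  "newtons": 30
}}

```text
t: 4.9
tcp_pos: [0.5102, -0.2126, 0.1121]
tool_rot: [-0.024, 1.0, -0.001, 0.002]
force: [0.3, -0.0, 5.8]
finger_gap: 0.318
gripper_force: 30.2
```

Emit:
{"name": "drive_tool", "arguments": {
  "plan": [
    [0, 0, 0, 0, 0, 0, -1],
    [0, 0, 0, 0, 0, 0, -1],
    [0, 0, 0, 0, 0, 0, -1]
  ]
}}

```text
t: 5.2
tcp_pos: [0.5102, -0.2127, 0.1121]
tool_rot: [-0.024, 1.0, -0.001, 0.002]
force: [-0.7, -0.9, 8.1]
finger_gap: 0.314
gripper_force: 30.2
```

Emit:
{"name": "drive_tool", "arguments": {
  "plan": [
    [0, 0, -0.005, 0, 0, 0, -1],
    [0, 0, -0.015, 0, 0, 0, -1],
    [0, 0, -0.025, 0, 0, 0, -1],
    [0, 0, -0.03, 0, 0, 0, -1],
    [0, 0, -0.03, 0, 0, 0, -1],
    [0, 0, -0.025, 0, 0, 0, -1],
    [-0.005, 0.01, -0.01, 0, 0, 0, -1],
    [-0.01, 0.02, 0, 0, 0, 0, -1],
    [-0.012, 0.031, 0, 0, 0, 0, -1],
    [-0.012, 0.031, 0, 0, 0, 0, -1]
  ]
}}

```text
t: 6.2
tcp_pos: [0.5432, -0.1163, 0.2496]
tool_rot: [-0.024, 1.0, 0.001, -0.001]
force: [1.7, -0.2, -0.3]
finger_gap: 0.319
gripper_force: 29.6
```

Emit:
{"name": "drive_tool", "arguments": {
  "plan": [
    [-0.012, 0.031, 0, 0, 0, 0, -1],
    [-0.012, 0.031, 0, 0, 0, 0, -1],
    [-0.012, 0.031, 0, 0, 0, 0, -1],
    [-0.012, 0.031, 0, 0, 0, 0, -1],
    [-0.012, 0.031, 0, 0, 0, 0, -1],
    [-0.012, 0.031, 0, 0, 0, 0, -1],
    [-0.012, 0.031, 0, 0, 0, 0, -1],
    [0, 0.01, 0, 0, 0, 0, -1],
    [0, 0, 0, 0, 0, 0, -1],
    [0, 0, 0, 0, 0, 0, -1]
  ]
}}

```text
t: 7.2
tcp_pos: [0.6154, 0.1125, 0.2496]
tool_rot: [-0.025, 1.0, -0.0, -0.001]
force: [-0.5, -1.1, -1.7]
finger_gap: 0.316
gripper_force: 29.7
```

```bash
python3 - <<'E'
from h import *
s=manip.sense();print(s['t'],s['tcp_pos'],s['tool_rot'],s['finger_gap'],s['force'])
d=snap('wrist');np.save('w3.npy',d,allow_pickle=True)
cv2.imwrite('pics/w3.png',np.clip(d['image'].astype(float)*1.5,0,255).astype(np.uint8)[...,::-1])
t=snap('scene');np.save('s3.npy',t,allow_pickle=True)
t=snap('top');np.save('t3.npy',t,allow_pickle=True)
E
```

```text
7.2 [0.61537554 0.11251698 0.2495822 ] [-2.45369640e-02  9.99698310e-01 -3.27348826e-04 -1.05828498e-03] 0.3160336822999646 [-0.49424416 -1.13017894 -1.70263496]
```

View pics/w3.png

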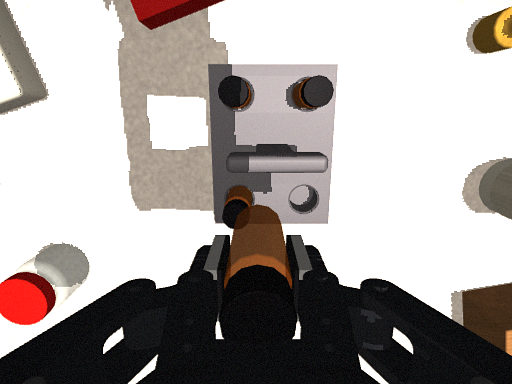

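The wrist view shows the vial held upright between the pads at (260,250) and the bore clear at (303,199). I'll fit the held vial in the tool frame and re-measure the bore in the same view.

```bash
cat > hv.py <<'E'
from h import *
from scipy.optimize import least_squares
from scipy.spatial.transform import Rotation as R
def held(d):
    C=cloud(d);M=np.array(d['mount']);T=d['extrinsics']@np.linalg.inv(M)
    P=(C-T[:3,3])@T[:3,:3]
    im=d['image'].astype(int)
    body=(abs(P[...,1])<.012)&(P[...,0]>-.005)&(P[...,0]<.03)&(P[...,2]>.01)&(P[...,2]<.055)
    Q=P[body]
    f=lambda a:np.hypot(Q[:,0]-a[0]-a[2]*Q[:,2],Q[:,1]-a[1]-a[3]*Q[:,2])-.014
    r=least_squares(f,[0,0,0,0],loss='soft_l1',f_scale=.001)
    print('held: n',len(Q),'axis xy at TCP mm',(r.x[:2]*1e3).round(2),'slope deg',np.degrees(r.x[2:]).round(2),'rms',np.sqrt((r.fun**2).mean()),'zmax',np.percentile(Q[:,2],[98,100]))
    b=r.x[:2]+r.x[2:]*.05
    print('bottom xy tool',(b*1e3).round(2),'world off',((T[:3,:3]@np.array([*b,.05]))*1e3).round(2),'world',T[:3,:3]@np.array([*b,.05])+T[:3,3])
E
python3 - <<'E'
from hv import *; from mc import *
w=np.load('w3.npy',allow_pickle=True).item();held(w)
carrier(w,(303,199));carrier(np.load('t3.npy',allow_pickle=True).item(),(210,176))
E
```

```text
held: n 1058 axis xy at TCP mm [-0.71  0.81] slope deg [ 0.07 -0.12] rms 0.0002104018998444104 zmax [0.04756177 0.04928801]
bottom xy tool [-0.64  0.71] world off [  0.5   0.7 -50. ] world [0.61587915 0.11321937 0.19958052]
top ((589.0451049804688, 127.0196762084961), (169.85028076171875, 130.65977478027344), 2.9071831703186035) 0.036354296004218134
bar ((588.83935546875, 126.79093933105469), (13.88800048828125, 79.67063903808594), 2.7543845176696777) 0.13382535324655812
cap 750 [0.5349 0.0882 0.0963]
cap 767 [0.5313 0.1595 0.0962]
cap 56 [0.5832 0.1256 0.095 ]
cap 373 [0.6438 0.0904 0.096 ]
bore low reg 508 ((641.785400390625, 164.8630828857422), 14.75165843963623) ((641.7755737304688, 164.90016174316406), (27.409963607788086, 28.686233520507812), 23.92163848876953) floor z [0.00570517 0.00694023]
top ((572.1568603515625, 126.6888427734375), (125.12979888916016, 133.37403869628906), 0.25158461928367615) 0.036830092185443974
bar ((589.5095825195312, 129.1492462158203), (14.002449989318848, 73.08782196044922), 1.581897497177124) 0.134242453879576
cap 55 [0.5359 0.1591 0.0967]
bore low reg 196301 ((662.5018920898438, 41.66572189331055), 807.5567016601562) ((635.10009765625, 41.98345184326172), (1127.9866943359375, 1555.17529296875), 1.4491091966629028) floor z [-0.74035261  0.00134607]
```

Emit:
{"name": "drive_tool", "arguments": {
  "plan": [
    [-0.01, 0.015, 0, 0, 0, 0, -1],
    [-0.01, 0.02, 0, 0, 0, 0, -1],
    [-0.0098, 0.0159, 0, 0, 0, 0, -1],
    [0, 0, 0.02, 0, 0, 0, -1],
    [0, 0, 0.03, 0, 0, 0, -1],
    [0, 0, 0.03, 0, 0, 0, -1],
    [0, 0, 0.03, 0, 0, 0, -1],
    [0, 0, 0.02, 0, 0, 0, -1],
    [0, 0, 0, 0, 0, 0, -1],
    [0, 0, 0, 0, 0, 0, -1]
  ]
}}

```text
t: 8.35
tcp_pos: [0.644, 0.1641, 0.1205]
tool_rot: [-0.024, 1.0, -0.0, -0.0]
force: [-0.6, -0.0, -0.5]
finger_gap: 0.315
gripper_force: 29.7
```

```bash
python3 - <<'E'
from hv import *
s=manip.sense();print(s['t'],s['tcp_pos'],s['tool_rot'],s['finger_gap'],s['force'])
d=snap('wrist');np.save('w4.npy',d,allow_pickle=True);held(d)
C=cloud(d);Z=C[...,2];near=np.hypot(C[...,0]-.59,C[...,1]-.128)<.13
print(cv2.minAreaRect((C[near&(Z>.03)&(Z<.042)][:,:2]*1000).astype(np.float32)))
m=(np.hypot(C[...,0]-.6432,C[...,1]-.1655)<.022)&(Z<.0335)&(Z>0.0);
# mouth-plane crossing of rays that end below the mouth
v,u=np.nonzero(m);P=np.array([onplane(d,a,b,.0345)[:2]*1000 for a,b in zip(u,v)])
print(len(P),P.min(0),P.max(0),cv2.minEnclosingCircle(P.astype(np.float32)))
for n in('scene',):
    x=snap(n);np.save('s4.npy',x,allow_pickle=True)
    a=cv2.resize(x['image'][170:290,220:340],(480,480),interpolation=cv2.INTER_CUBIC)
b=d['image'][60:360,130:400];b=cv2.resize(b,(432,480))
cv2.imwrite('pics/w4.png',np.clip(np.hstack([b[:,:320+100],a[:,:380]]).astype(float)*1.5,0,255).astype(np.uint8)[...,::-1])
E
```

```text
8.35 [0.64400734 0.16413984 0.12052781] [-2.36740692e-02  9.99719729e-01 -3.92053810e-05 -8.92084023e-06] 0.3146954646190024 [-0.61771061 -0.02943422 -0.52122398]
held: n 1051 axis xy at TCP mm [-0.69  0.79] slope deg [ 0.09 -0.11] rms 0.0002160434134208241 zmax [0.04764343 0.04949037]
bottom xy tool [-0.61  0.7 ] world off [  0.58   0.72 -50.  ] world [0.64458661 0.16485946 0.07052774]
((595.2634887695312, 127.0654525756836), (158.69093322753906, 130.69265747070312), 2.955028772354126)
803 [627.84436788 150.3468351 ] [649.2006455  181.65513618] ((643.049560546875, 166.074462890625), 15.750493049621582)
```

View pics/w4.png

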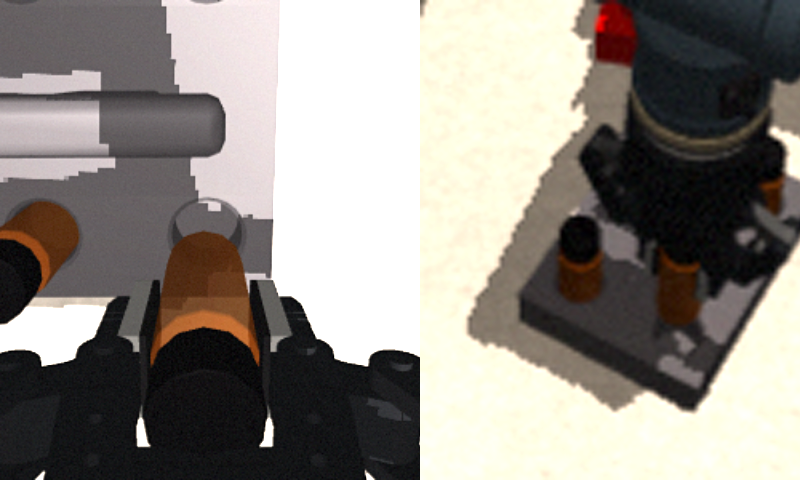

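The view shows the vial tip just short of the bore mouth, with the visible rim running from x 627.8 mm and y 150.3 to 181.7. That puts the bore centre at (643.4, 166.0), so I correct by about 1 mm each way and enter slowly.

Emit:
{"name": "drive_tool", "arguments": {
  "plan": [
    [0.0011, 0.0011, 0, 0, 0, 0, -1],
    [0, 0, 0.015, 0, 0, 0, -1],
    [0, 0, 0.01, 0, 0, 0, -1],
    [0, 0, 0.004, 0, 0, 0, -1],
    [0, 0, 0, 0, 0, 0, -1],
    [0, 0, 0.003, 0, 0, 0, -1],
    [0, 0, 0.003, 0, 0, 0, -1],
    [0, 0, 0.003, 0, 0, 0, -1],
    [0, 0, 0.002, 0, 0, 0, -1],
    [0, 0, 0, 0, 0, 0, -1]
  ]
}}

```text
t: 9.45
tcp_pos: [0.6423, 0.1661, 0.08]
tool_rot: [-0.024, 1.0, -0.0, -0.0]
force: [-0.1, -0.2, -0.9]
finger_gap: 0.316
gripper_force: 29.7
```

```bash
python3 - <<'E'
from hv import *
s=manip.sense();print(s['t'],s['tcp_pos'],s['force'],s['ft_torque'])
E
```

```text
9.45 [0.6422851  0.16608885 0.07998235] [-0.13517422 -0.1666958  -0.88432288] [0.03356973 0.00362131 0.03532455]
```

Emit:
{"name": "drive_tool", "arguments": {
  "plan": [
    [0, 0, 0.004, 0, 0, 0, -1],
    [0, 0, 0.004, 0, 0, 0, -1],
    [0, 0, 0.004, 0, 0, 0, -1],
    [0, 0, 0.004, 0, 0, 0, -1],
    [0, 0, 0.003, 0, 0, 0, -1],
    [0, 0, 0.002, 0, 0, 0, -1],
    [0, 0, 0.001, 0, 0, 0, -1],
    [0, 0, 0, 0, 0, 0, -1]
  ]
}}

```text
t: 10.25
tcp_pos: [0.6425, 0.1661, 0.0582]
tool_rot: [-0.024, 1.0, -0.0, -0.0]
force: [-0.4, -0.2, -0.3]
finger_gap: 0.315
gripper_force: 29.7
```

Emit:
{"name": "drive_tool", "arguments": {
  "plan": [
    [0, 0, 0.001, 0, 0, 0, -1],
    [0, 0, 0.0005, 0, 0, 0, -1],
    [0, 0, 0.0005, 0, 0, 0, -1],
    [0, 0, 0, 0, 0, 0, -1],
    [0, 0, 0, 0, 0, 0, -1]
  ]
}}

```text
t: 10.75
tcp_pos: [0.6425, 0.1661, 0.0563]
tool_rot: [-0.024, 1.0, -0.0, 0.0]
force: [0.7, 0.9, -0.2]
finger_gap: 0.316
gripper_force: 29.7
```

Emit:
{"name": "drive_tool", "arguments": {
  "plan": [
    [0, 0, 0.0005, 0, 0, 0, -1],
    [0, 0, 0.0005, 0, 0, 0, -1],
    [0, 0, 0, 0, 0, 0, -1],
    [0, 0, 0, 0, 0, 0, -1]
  ]
}}

```text
t: 11.15
tcp_pos: [0.6427, 0.1661, 0.0561]
tool_rot: [-0.024, 1.0, -0.0, 0.0]
force: [-1.6, -0.6, 5.8]
finger_gap: 0.317
gripper_force: 30.3
```

Contact at 5.8 N with the vial bottom at 6 mm means it is seated. Now I release by opening only partly, then rise.

Emit:
{"name": "drive_tool", "arguments": {
  "plan": [
    [0, 0, 0, 0, 0, 0, -0.25],
    [0, 0, 0, 0, 0, 0, -0.2],
    [0, 0, 0, 0, 0, 0, -0.1],
    [0, 0, 0, 0, 0, 0, 0.0],
    [0, 0, 0, 0, 0, 0, 0.0],
    [0, 0, 0, 0, 0, 0, 0.0]
  ]
}}

```text
t: 11.75
tcp_pos: [0.6425, 0.1661, 0.0552]
tool_rot: [-0.024, 1.0, 0.0, -0.0]
force: [0.2, -0.5, 0.0]
finger_gap: 0.502
gripper_force: 0.0
```

Emit:
{"name": "drive_tool", "arguments": {
  "plan": [
    [0, 0, -0.003, 0, 0, 0, 0],
    [0, 0, -0.01, 0, 0, 0, 0],
    [0, 0, -0.02, 0, 0, 0, 0],
    [0, 0, -0.03, 0, 0, 0, 0],
    [0, 0, -0.04, 0, 0, 0, 0],
    [0, 0, -0.04, 0, 0, 0, 0],
    [0, 0, -0.02, 0, 0, 0, 0],
    [0.01, -0.01, -0.01, 0, 0, 8, 0.4],
    [0, 0, 0, 0, 0, 8, 0.4],
    [0, 0, 0, 0, 0, 8, 0.4]
  ]
}}

```text
t: 12.75
tcp_pos: [0.6331, 0.1554, 0.2303]
tool_rot: [0.187, 0.982, 0.0, 0.001]
force: [-0.3, 1.0, 0.4]
finger_gap: 0.704
gripper_force: 0.0
```

Emit:
{"name": "drive_tool", "arguments": {
  "plan": [
    [0, 0, 0, 0, 0, 8, 0.4],
    [0, 0, 0, 0, 0, 8, 0.4],
    [0, 0, 0, 0, 0, 8, 0.4],
    [0, 0, 0, 0, 0, 8, 0.4],
    [0, 0, 0, 0, 0, 8, 0.4],
    [0, 0, 0, 0, 0, 8, 0.4],
    [0, 0, 0, 0, 0, 8, 0.4],
    [0, 0, 0, 0, 0, 8, 0.4],
    [0, 0, 0, 0, 0, 2, 0.4],
    [0, 0, 0, 0, 0, 0, 0.4]
  ]
}}

```text
t: 13.75
tcp_pos: [0.633, 0.1557, 0.2292]
tool_rot: [0.69, 0.724, 0.0, 0.0]
force: [0.6, 0.7, 0.3]
finger_gap: 0.698
gripper_force: 0.0
```

```bash
python3 - <<'E'
from hv import *
from scipy.spatial.transform import Rotation as R
s=manip.sense();r=R.from_quat(s['tool_rot']).as_matrix();p=s['tcp_pos'];print(s['t'],p,r.round(3).tolist(),s['q'])
d=snap('wrist');np.save('w5.npy',d,allow_pickle=True)
C=cloud(d);Z=C[...,2];near=np.hypot(C[...,0]-.59,C[...,1]-.128)<.13
print(cv2.minAreaRect((C[near&(Z>.03)&(Z<.042)][:,:2]*1000).astype(np.float32)))
Q=C[near&(Z>.129)&(Z<.139)];b=cv2.minAreaRect((Q[:,:2]*1000).astype(np.float32));print('bar',b,np.median(Q[:,2]))
m=(near&(Z>.085)&(Z<.108)).astype(np.uint8);n,l,st,c=cv2.connectedComponentsWithStats(m)
for i in range(1,n):
    if st[i,4]>60:print('cap',st[i,4],C[l==i].mean(0).round(4),np.median(C[l==i][:,2]))
g=np.array([b[0][0]/1e3,b[0][1]/1e3,.115])-p;print('tool shift to handle',(r.T@g).round(4))
cv2.imwrite('pics/w5.png',np.clip(d['image'].astype(float)*1.3,0,255).astype(np.uint8)[...,::-1])
E
```

```text
13.75 [0.63300366 0.15565035 0.22924273] [[-0.049, 0.999, 0.001], [0.999, 0.049, 0.0], [0.0, 0.001, -1.0]] [ 6.99951354e-02  5.80849219e-01  1.37797846e+00 -6.83031894e-06
  1.18178799e+00  2.11713690e-02]
((588.7824096679688, 126.86904907226562), (170.74473571777344, 130.0992431640625), 2.9012250900268555)
bar ((589.1033325195312, 127.64664459228516), (14.201175689697266, 79.13044738769531), 2.79722261428833) 0.13389174760301772
cap 749 [0.6427 0.1678 0.0959] 0.09631065022675467
cap 830 [0.5329 0.161  0.0954] 0.09613491644518976
cap 121 [0.5948 0.1294 0.0941] 0.09427786352697626
cap 600 [0.5348 0.0915 0.0949] 0.09610253560768545
cap 688 [0.6465 0.0959 0.0953] 0.09621541233815872
tool shift to handle [-0.0258 -0.0453  0.1142]
```

View pics/w5.png

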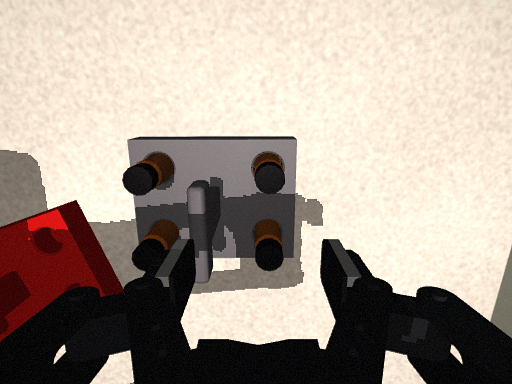

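All four vials are seated with their caps at 96 mm, and the handle is at (201,230) in the picture. Next I move over the handle and descend.

Emit:
{"name": "drive_tool", "arguments": {
  "plan": [
    [-0.013, -0.022, 0, 0, 0, 0, 0.4],
    [-0.013, -0.0232, 0, 0, 0, 0, 0.4],
    [0, 0, 0.02, 0, 0, 0, 0.4],
    [0, 0, 0.03, 0, 0, 0, 0.4],
    [0, 0, 0.03, 0, 0, 0, 0.4],
    [0, 0, 0.02, 0, 0, 0, 0.4],
    [0, 0, 0.012, 0, 0, 0, 0.4],
    [0, 0, 0, 0, 0, 0, 0.4],
    [0, 0, 0, 0, 0, 0, 0.4]
  ]
}}

```text
t: 14.7
tcp_pos: [0.5898, 0.1275, 0.117]
tool_rot: [0.69, 0.724, 0.0, 0.0]
force: [0.4, 0.6, 0.8]
finger_gap: 0.703
gripper_force: 0.0
```

Emit:
{"name": "drive_tool", "arguments": {
  "plan": [
    [0, 0, 0, 0, 0, 0, 0],
    [0, 0, 0, 0, 0, 0, -0.4],
    [0, 0, 0, 0, 0, 0, -1],
    [0, 0, 0, 0, 0, 0, -1],
    [0, 0, 0, 0, 0, 0, -1],
    [0, 0, 0, 0, 0, 0, -1],
    [0, 0, 0, 0, 0, 0, -1],
    [0, 0, 0, 0, 0, 0, -1]
  ],
  "newtons": 70
}}

```text
t: 15.5
tcp_pos: [0.5888, 0.1275, 0.1171]
tool_rot: [0.69, 0.724, -0.0, -0.0]
force: [-2.6, 0.5, 5.8]
finger_gap: 0.156
gripper_force: 69.2
```

Gap 0.156 is about 13 mm, so the bar is gripped. Lifting smoothly.

Emit:
{"name": "drive_tool", "arguments": {
  "plan": [
    [0, 0, -0.003, 0, 0, 0, -1],
    [0, 0, -0.006, 0, 0, 0, -1],
    [0, 0, -0.01, 0, 0, 0, -1],
    [0, 0, -0.015, 0, 0, 0, -1],
    [0, 0, -0.018, 0, 0, 0, -1],
    [0, 0, -0.02, 0, 0, 0, -1],
    [0, 0, -0.02, 0, 0, 0, -1],
    [0, 0, -0.02, 0, 0, 0, -1],
    [0, 0, -0.015, 0, 0, 0, -1],
    [0, 0, -0.01, 0, 0, 0, -1]
  ]
}}

```text
t: 16.5
tcp_pos: [0.5893, 0.1275, 0.2548]
tool_rot: [0.69, 0.724, 0.001, 0.001]
force: [-0.4, -0.3, -6.6]
finger_gap: 0.155
gripper_force: 68.3
```

Emit:
{"name": "drive_tool", "arguments": {
  "plan": [
    [0, 0, -0.006, 0, 0, 0, -1],
    [0, 0, -0.004, 0, 0, 0, -1],
    [0, 0, -0.002, 0, 0, 0, -1],
    [0, 0, 0, 0, 0, 0, -1],
    [0, 0, 0, 0, 0, 0, -1],
    [0, 0, 0, 0, 0, 0, -1],
    [0, 0, 0, 0, 0, 0, -1],
    [0, 0, 0, 0, 0, 0, -1],
    [0, 0, 0, 0, 0, 0, -1],
    [0, 0, 0, 0, 0, 0, -1]
  ]
}}

```text
t: 17.5
tcp_pos: [0.5891, 0.1275, 0.2653]
tool_rot: [0.69, 0.724, 0.0, -0.0]
force: [0.4, 0.2, -6.4]
finger_gap: 0.153
gripper_force: 68.3
```

```bash
cat > chk.py <<'E'
from h import *
s=manip.sense();print(s['t'],s['tcp_pos'],s['tool_rot'],s['force'],s['ft_torque'],s['finger_gap'])
d=snap('wrist');C=cloud(d);Z=C[...,2]
near=np.hypot(C[...,0]-.59,C[...,1]-.128)<.14
dz=s['tcp_pos'][2]-.117
m=near&(abs(Z-.036-dz)<.015);Q=C[m]
for _ in range(3):
    A=np.c_[Q[:,:2],np.ones(len(Q))];k=np.linalg.lstsq(A,Q[:,2],rcond=None)[0];Q=Q[abs(A@k-Q[:,2])<.004]
print('block top z',np.median(Q[:,2]),'tilt deg',np.degrees(k[:2]))
cv2.imwrite('pics/w6.png',np.clip(d['image'].astype(float)*1.3,0,255).astype(np.uint8)[...,::-1])
E
python3 chk.py
```

```text
17.5 [0.58911138 0.12747041 0.2652966 ] [ 6.89697799e-01  7.24097332e-01  1.20630803e-06 -1.36476450e-05] [ 0.41530578  0.21642199 -6.35894664] [ 0.00307193 -0.00275333  0.00405905] 0.15285834830230946
block top z 0.1844888804212993 tilt deg [-0.07103784  0.01246587]
```

View pics/w6.png

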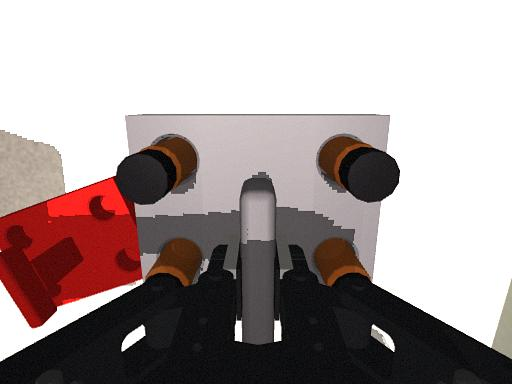

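The view shows the carrier held by its bar at (258,260) with all four vials seated. It is level to within 0.1° and about 148 mm clear of the bench. Now I hold for over 3 s.

Emit:
{"name": "drive_tool", "arguments": {
  "plan": [
    [0, 0, 0, 0, 0, 0, -1],
    [0, 0, 0, 0, 0, 0, -1],
    [0, 0, 0, 0, 0, 0, -1],
    [0, 0, 0, 0, 0, 0, -1],
    [0, 0, 0, 0, 0, 0, -1],
    [0, 0, 0, 0, 0, 0, -1],
    [0, 0, 0, 0, 0, 0, -1],
    [0, 0, 0, 0, 0, 0, -1],
    [0, 0, 0, 0, 0, 0, -1],
    [0, 0, 0, 0, 0, 0, -1]
  ]
}}

```text
t: 18.55
tcp_pos: [0.5891, 0.1275, 0.2653]
tool_rot: [0.69, 0.724, -0.0, -0.0]
force: [-1.3, -0.4, -5.9]
finger_gap: 0.153
gripper_force: 68.3
```

Emit:
{"name": "drive_tool", "arguments": {
  "plan": [
    [0, 0, 0, 0, 0, 0, -1],
    [0, 0, 0, 0, 0, 0, -1],
    [0, 0, 0, 0, 0, 0, -1],
    [0, 0, 0, 0, 0, 0, -1],
    [0, 0, 0, 0, 0, 0, -1],
    [0, 0, 0, 0, 0, 0, -1],
    [0, 0, 0, 0, 0, 0, -1],
    [0, 0, 0, 0, 0, 0, -1],
    [0, 0, 0, 0, 0, 0, -1],
    [0, 0, 0, 0, 0, 0, -1]
  ]
}}

```text
t: 19.55
tcp_pos: [0.5891, 0.1275, 0.2653]
tool_rot: [0.69, 0.724, -0.0, -0.0]
force: [0.1, 0.6, -6.2]
finger_gap: 0.156
gripper_force: 68.3
```

Emit:
{"name": "drive_tool", "arguments": {
  "plan": [
    [0, 0, 0, 0, 0, 0, -1],
    [0, 0, 0, 0, 0, 0, -1],
    [0, 0, 0, 0, 0, 0, -1],
    [0, 0, 0, 0, 0, 0, -1],
    [0, 0, 0, 0, 0, 0, -1],
    [0, 0, 0, 0, 0, 0, -1],
    [0, 0, 0, 0, 0, 0, -1],
    [0, 0, 0, 0, 0, 0, -1],
    [0, 0, 0, 0, 0, 0, -1],
    [0, 0, 0, 0, 0, 0, -1]
  ]
}}

```text
t: 20.55
tcp_pos: [0.5891, 0.1275, 0.2653]
tool_rot: [0.69, 0.724, -0.0, -0.0]
force: [1.1, 0.9, -6.6]
finger_gap: 0.153
gripper_force: 68.3
```

Emit:
{"name": "drive_tool", "arguments": {
  "plan": [
    [0, 0, 0, 0, 0, 0, -1],
    [0, 0, 0, 0, 0, 0, -1],
    [0, 0, 0, 0, 0, 0, -1],
    [0, 0, 0, 0, 0, 0, -1],
    [0, 0, 0, 0, 0, 0, -1]
  ]
}}

```text
t: 21.05
tcp_pos: [0.5891, 0.1275, 0.2653]
tool_rot: [0.69, 0.724, -0.0, 0.0]
force: [0.4, 0.4, -6.0]
finger_gap: 0.148
gripper_force: 68.3
```

```bash
python3 chk.py && python3 -c "
from station import manip
print(manip.sign_off())"
```

```text
21.05 [0.58912573 0.12746326 0.26530063] [ 6.89680059e-01  7.24114228e-01 -8.21853456e-06  2.35956484e-05] [ 0.44387826  0.38881533 -5.95641205] [-0.03636024 -0.00158417  0.02773169] 0.14838726479222886
block top z 0.1844963417925425 tilt deg [-0.07221433  0.00276365]
the job is handed in; nothing more can be done
None
```

The job is handed in at 21 s: the vial is seated and released in the empty bore, and the loaded carrier was held level about 148 mm above the bench for over 3 s and is still held there.

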